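Put the mixing heads away in order of width

ROBOT

A 7-joint arm with a two-finger parallel gripper is mounted at the origin on the work surface. World frame = base frame: x ahead of the robot, y to its left, z up, the work surface at z = 0. Lengths are in mm, angles in rad, forces in N, time in s.
With the tool pointing down it reaches from about 350 to 900 mm from the base axis. Payload 19.9 kg.
Tool frame: the origin (TCP) lies at the very end of the fingers, on their centre line; the grasp point (between the pads) lies env.hold_point_z behind it (env.hold_point_z is the distance from the TCP to the grasp point, in mm); z points along the fingers, y is the direction in which the jaws open and shut (so a half turn about z gives the same grasp; the last joint's range is limited). The gripper opens to 94 mm and grips with 3 to 60 N. Pads are 16 mm wide; open, the fingers measure 119 mm over their backs; the gripper's body (75 mm by 177 mm) begins 78 mm behind the grasp point.
Start: joints at [-1.369, 0.417, -0.01, 1.614, 0.005, 1.111, -0.053], TCP at [150.254, 606.648, 205.425] pointing down, gripper open.
Joint ranges: [-2.81, 2.81], [-0.39, 2.02], [-1.27, 1.25], [0.06, 2.57], [-1.19, 4.33], [0.19, 2], [-2.82, 2.82]. Speed limits (rad/s): [1.89, 1.89, 2.39, 2.39, 3.01, 3.01, 3.01].

INTERFACE

Orientations are given as a rotation vector (axis times angle).
In Python, from cell import readout, viewer, env gives the robot as it stands. The module is installed in compiled form; this text tells all that it offers.
- The arm moves only by the shell command python3 -m jog 'ROWS' [FORCE]. ROWS is text: rows parted by semicolons, each of 7 numbers parted by spaces: the shift along the tool's x, y, z in m, then the turn, a rotation vector about the tool's x, y, z in rad, then the opening, from -1 (shut) to 1 (fully open), so that 0 is half open. In form: x y z rx ry rz claw; .... A call has 1 to 8 rows; each row is the pose to reach, as a shift and turn from the pose measured when the call began, along the tool's axes at that moment; what a row does not reach only later rows make up. A row lasts 1/10 s, in which the tool goes at most 50 mm and 8.59 degrees, less where a joint would pass 70% of its speed; a pose out of reach is approached as far as the arm can. A call with a gripper value outside its range is refused whole. The fingers move at their own pace and stop on an object; FORCE is the grip in N (left out, the last holds). Time passes only in rows, so rows that repeat a pose let the fingers close. It gives the time, the measured TCP pose, the force and the opening at its end, in the units of the state.
- readout.observe(): the state, without advancing time (a new reading comes with each control period).
- viewer.grab_frame(name): name is "side" or "top" or "wrist"; returns a dict with "color" (384x512x3 uint8, blue, green, red), "range_z" (384x512 float32, mm along the optical axis (not along the pixel's ray), 0 where there is no reading), "mtx" (3x3 intrinsics, pixels), "k1" (the pictures are not rectified: a ray, as slopes to the right and down, at radius r is drawn at 1 + k1 r^2 times it, then the intrinsics apply), "world_from_camera" (4x4, takes a point from camera to world coordinates). Camera axes: x right, y down, z forward; pixel columns grow to the right and rows downward; lengths in mm; the calibration is good to about 2 mm. A picture is of the moment at which its call begins.
- env.finish_job(): hands the job in, once; it reports no verdict.
The state is a dict: "clock": time; "q": joint angles; "dq": joint speeds; "tau": joint torques, N m; "tool_pos": TCP position; "orientation": TCP orientation; "ft_force": force on the tool from outside, world axes, zero at the start; "ft_torque": the same for the moment, N m; "opening": opening from 0.0 (shut) to 1.0 (fully open).
Only numpy, scipy, OpenCV 4.12 (cv2) and the standard library are available. Lean on these libraries where they do the work, as an engineer would, in place of code of your own. Each camera call takes 0.05 s, during which the arm holds its last target.

TASK

Stand the four loose stainless mixing heads on the four black rubber discs of the drying tray, one centred on each disc, in order of drum width: the widest on the disc next to the hose-barb elbow and the narrowest at the far end of the row. Set each one down upright and let go of it; do not drop any or knock any over.

Things in the scene. Friction and masses are not known exactly. Their poses are not given: they have to be found in the camera images.
- head_64: Stainless mixing head, the widest of the four: a slotted round drum 64 mm in diameter and 42 mm high, with a plain upright round stem 20 mm in diameter and 36 mm long on top, 78 mm high in all, about 360 g (it may be 30 % lighter or heavier). Loose, starts standing upright on the bench. Origin: centre of its underside; z up along the stem. Round, so its yaw does not matter. Take it by the stem from above.
- head_54: Stainless mixing head, the second widest: a slotted round drum 54 mm in diameter and 38 mm high, with a plain upright round stem 20 mm in diameter and 36 mm long on top, 74 mm high in all, about 270 g (it may be 30 % lighter or heavier). Loose, starts standing upright on the bench. Origin: centre of its underside; z up along the stem. Round, so its yaw does not matter. Take it by the stem from above.
- head_44: Stainless mixing head, the third widest: a slotted round drum 44 mm in diameter and 34 mm high, with a plain upright round stem 20 mm in diameter and 36 mm long on top, 70 mm high in all, about 190 g (it may be 30 % lighter or heavier). Loose, starts standing upright on the bench. Origin: centre of its underside; z up along the stem. Round, so its yaw does not matter. Take it by the stem from above.
- head_34: Stainless mixing head, the narrowest: a slotted round drum 34 mm in diameter and 30 mm high, with a plain upright round stem 20 mm in diameter and 36 mm long on top, 66 mm high in all, about 130 g (it may be 30 % lighter or heavier). Loose, starts standing upright on the bench. Origin: centre of its underside; z up along the stem. Round, so its yaw does not matter. Take it by the stem from above.
- pad_a: One of four identical black rubber discs, 72 mm in diameter and 4 mm thick, fixed in a straight row, 80 mm from centre to centre, on a 12 mm high bare aluminium drying tray (110 x 450 mm). Its upper face is 16 mm above the bench. Origin: centre of its underside, 12 mm above the bench; z up. Which of the four discs has which place in the row varies.
- pad_b: One of four identical black rubber discs, 72 mm in diameter and 4 mm thick, fixed in a straight row, 80 mm from centre to centre, on a 12 mm high bare aluminium drying tray (110 x 450 mm). Its upper face is 16 mm above the bench. Origin: centre of its underside, 12 mm above the bench; z up. Which of the four discs has which place in the row varies.
- pad_c: One of four identical black rubber discs, 72 mm in diameter and 4 mm thick, fixed in a straight row, 80 mm from centre to centre, on a 12 mm high bare aluminium drying tray (110 x 450 mm). Its upper face is 16 mm above the bench. Origin: centre of its underside, 12 mm above the bench; z up. Which of the four discs has which place in the row varies.
- pad_d: One of four identical black rubber discs, 72 mm in diameter and 4 mm thick, fixed in a straight row, 80 mm from centre to centre, on a 12 mm high bare aluminium drying tray (110 x 450 mm). Its upper face is 16 mm above the bench. Origin: centre of its underside, 12 mm above the bench; z up. Which of the four discs has which place in the row varies.
- elbow: Fixed steel hose-barb elbow at one end of the drying tray, in line with the row of discs, 70 mm from the centre of the nearest disc: a short upright pipe that turns into a ribbed horizontal nozzle pointing away from the robot, 40 mm high above the tray. Which end it stands at varies; the other end has only a low steel plug 10 mm high. Origin: centre of the pipe's foot, 12 mm above the bench; x along the nozzle, z up.
There are look-alikes about, which are no part of the job. What is shaped like the head_34 but yellow is not meant. What is shaped like the head_64 but purple is not meant.

How it is judged (in metres and radians):
At the end, for the whole second after the job is handed in: Each mixing head stands upright (within 0.1 rad) and at rest on a rubber disc, its centre within 13 mm of the disc's centre, the widest on the disc next to the hose-barb elbow, then the others in order of falling width along the row, the narrowest farthest from the elbow; all released ((horizontal distance between head_64 and pad_a below 0.013 m or horizontal distance between head_64 and pad_b below 0.013 m or horizontal distance between head_64 and pad_c below 0.013 m or horizontal distance between head_64 and pad_d below 0.013 m) and horizontal distance between head_64 and elbow between 0.04 and 0.1 m and height (world z) of head_64 between 0.012 and 0.021 m and angle between each of head_64, head_54, head_44, head_34's own z axis and vertical below 0.1 rad and linear speed of each of head_64, head_54, head_44, head_34 below 0.02 m/s and angular speed of each of head_64, head_54, head_44, head_34 below 0.2 rad/s and (horizontal distance between head_54 and pad_a below 0.013 m or horizontal distance between head_54 and pad_b below 0.013 m or horizontal distance between head_54 and pad_c below 0.013 m or horizontal distance between head_54 and pad_d below 0.013 m) and horizontal distance between head_54 and elbow between 0.12 and 0.18 m and height (world z) of head_54 between 0.012 and 0.021 m and (horizontal distance between head_44 and pad_a below 0.013 m or horizontal distance between head_44 and pad_b below 0.013 m or horizontal distance between head_44 and pad_c below 0.013 m or horizontal distance between head_44 and pad_d below 0.013 m) and horizontal distance between head_44 and elbow between 0.2 and 0.26 m and height (world z) of head_44 between 0.012 and 0.021 m and (horizontal distance between head_34 and pad_a below 0.013 m or horizontal distance between head_34 and pad_b below 0.013 m or horizontal distance between head_34 and pad_c below 0.013 m or horizontal distance between head_34 and pad_d below 0.013 m) and horizontal distance between head_34 and elbow between 0.28 and 0.34 m and height (world z) of head_34 between 0.012 and 0.021 m); the robot touches nothing.
It fails at once if a mixing head is dropped: it falls free for more than about 25 mm (0.7 m/s) ((contact force between head_64 and anything else below 0.02 N and linear speed of head_64 above 0.7 m/s) or (contact force between head_54 and anything else below 0.02 N and linear speed of head_54 above 0.7 m/s) or (contact force between head_44 and anything else below 0.02 N and linear speed of head_44 above 0.7 m/s) or (contact force between head_34 and anything else below 0.02 N and linear speed of head_34 above 0.7 m/s)).
It fails at once if a mixing head is knocked over (leans more than 0.9 rad) (angle between any of head_64, head_54, head_44, head_34's own z axis and vertical above 0.9 rad).
It also fails if it takes over 93 s, if anything falls off the work surface, if the arm or the gripper's body presses on something with over 40 N, if the wrist force passes 120 N, or if a joint passes its speed limit or range.

## Working session

There is one attempt and no reset: what is moved stays moved. The work goes in short steps, Python scripts to look and compute and a shell command to move; the robot and the scene stay as the last step left them, time stands still between calls to the robot, and variables do not carry over. Pictures are saved under pics/ and viewed, and the job is handed in when it is done.

```bash
mkdir -p pics
cat > h.py <<'E'
import numpy as np, cv2
from cell import readout, viewer, env
def save(f,n): cv2.imwrite('pics/'+n,f['color'])
def px2world(f,u,v,z=None,depth=None):
    K=np.array(f['mtx']);k1=f['k1'];T=np.array(f['world_from_camera'])
    d=np.array([(u-K[0,2])/K[0,0],(v-K[1,2])/K[1,1]]);s=d.copy()
    for _ in range(20): s=d/(1+k1*(s@s))
    r=T[:3,:3]@np.array([s[0],s[1],1.]);o=T[:3,3]
    t=depth if z is None else (z-o[2])/r[2]
    return o+t*r
E
python3 - <<'E'
from h import *
for n in('side','top','wrist'):
    f=viewer.grab_frame(n);save(f,n+'0.png');print(n,np.round(f['world_from_camera'],3).tolist(),f['k1'],np.array(f['mtx']).tolist())
print(readout.observe(),env.hold_point_z)
E
```

```text
side [[-0.956, -0.222, 0.193, 333.161], [-0.294, 0.716, -0.633, 509.819], [0.002, -0.662, -0.75, 640.97], [0.0, 0.0, 0.0, 1.0]] -0.03442649207349449 [[349.6088473565537, 0.0, 258.9886379694825], [0.0, 349.6088473565537, 191.37622475091268], [0.0, 0.0, 1.0]]
top [[-0.019, -0.998, 0.065, 423.261], [-0.999, 0.021, 0.036, -19.777], [-0.037, -0.064, -0.997, 867.008], [0.0, 0.0, 0.0, 1.0]] -0.06282921279567209 [[348.7289491691658, 0.0, 256.8048728155798], [0.0, 348.7289491691658, 185.07341576744517], [0.0, 0.0, 1.0]]
wrist [[0.24, 0.941, 0.239, 80.953], [0.971, -0.233, -0.06, 623.22], [-0.001, 0.246, -0.969, 384.57], [0.0, 0.0, 0.0, 1.0]] -0.004282009687024446 [[315.3309811439695, 0.0, 250.86787451123772], [0.0, 315.3309811439695, 195.25906784813608], [0.0, 0.0, 1.0]]
{'clock': 0.15, 'q': array([-1.36954078,  0.41782317, -0.01029841,  1.61402574,  0.00468557,
        1.11072224, -0.05296484]), 'dq': array([-0.00051717,  0.00051819,  0.00102653, -0.00266681, -0.00058193,
        0.00089988, -0.00094243]), 'tau': array([ 4.11111341e-04, -8.51528835e+01,  6.38589207e-01, -4.26135027e+01,
       -4.88012598e-02,  1.71905465e-02,  3.24672999e-05]), 'tool_pos': array([150.17294513, 606.38651695, 204.98182621]), 'orientation': array([-3.80327932e-01, -3.11843766e+00,  1.49768666e-03]), 'ft_force': array([0.00454915, 0.39212457, 0.18145691]), 'ft_torque': array([ 0.01424565,  0.00068916, -0.00436075]), 'opening': 1.0015606928676828} 18.8
```

View pics/top0.png

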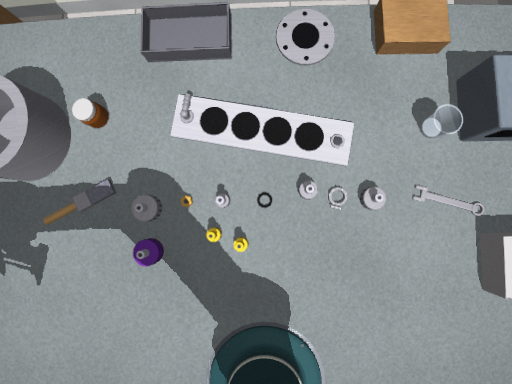

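View pics/side0.png

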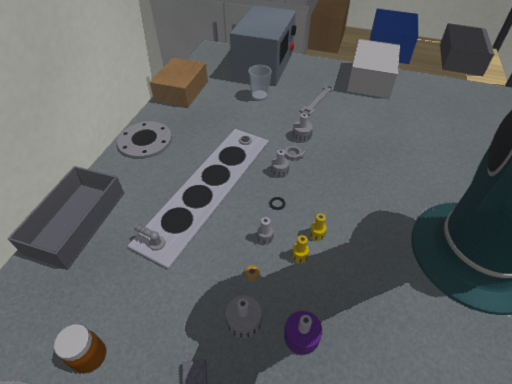

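View pics/wrist0.png

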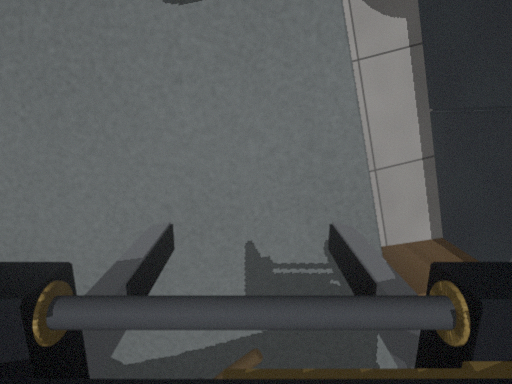

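The top view shows the steel heads at about (145,208), (374,198), (308,188) and (222,200). The elbow is at (187,108), and the discs run from (214,120) to (309,136). I'll measure these next.

```bash
cat > meas.py <<'E'
from h import *
def cloud(f):
    K=np.array(f['mtx']);k1=f['k1'];T=np.array(f['world_from_camera']);D=f['range_z']
    v,u=np.mgrid[0:D.shape[0],0:D.shape[1]]
    d=np.stack([(u-K[0,2])/K[0,0],(v-K[1,2])/K[1,1]],-1);s=d.copy()
    for _ in range(20): s=d/(1+k1*(s**2).sum(-1,keepdims=True))
    P=np.concatenate([s,np.ones(s.shape[:2]+(1,))],-1)*D[...,None]
    return P@T[:3,:3].T+T[:3,3]
def stems(f,seeds,r=30):
    P=cloud(f);out=[]
    for (u,v) in seeds:
        m=np.zeros(P.shape[:2],bool);m[max(0,v-r):v+r,max(0,u-r):u+r]=1
        m&=(f['range_z']>0)&(P[...,2]>57)&(P[...,2]<100)
        n,l,st,c=cv2.connectedComponentsWithStats(m.astype(np.uint8))
        for i in range(1,n):
            if st[i,4]<8: continue
            q=P[l==i];h=q[:,2].max();t=q[q[:,2]>h-6]
            out.append((np.round(c[i]),st[i,4],np.round(t.mean(0),1),np.round(q[:,2].max(),1)))
    return out
E
python3 - <<'E'
from meas import *
for n,seeds in(('top',[(145,208),(374,198),(308,188),(222,200)]),('side',[(244,310),(303,125),(281,160),(265,230)])):
    f=viewer.grab_frame(n);P=cloud(f)
    print(n)
    for (u,v),s in zip(seeds,[0]*4):
        for o in stems(f,[(u,v)],14 if n=='top' else 22): print((u,v),o)
    g=f['color'].max(2)
    m=(g<40).astype(np.uint8)
    cs,_=cv2.findContours(m,cv2.RETR_EXTERNAL,cv2.CHAIN_APPROX_NONE)
    for c in cs:
        if 150<cv2.contourArea(c)<1500:
            (x,y),ax,_=cv2.fitEllipse(c)
            p=px2world(f,x,y,z=16); print('dark',round(x),round(y),np.round(ax),np.round(p,1), np.round(P[int(y),int(x)],1))
    e={'top':(187,116),'side':(155,238)}[n]
    print('elbow',P[e[1],e[0]])
E
```

```text
top
(145, 208) (array([140., 207.]), np.int32(84), array([429.9, 282.6,  78.4]), np.float64(82.3))
(374, 198) (array([378., 197.]), np.int32(68), array([ 441.5, -266.1,   74.6]), np.float64(77.2))
(308, 188) (array([309., 189.]), np.int32(64), array([ 464.2, -111.1,   70.5]), np.float64(73.7))
(222, 200) (array([220., 200.]), np.int32(58), array([442.4,  95.8,  66.6]), np.float64(70.5))
dark 264 373 [25. 72.] [25.6  1.8 16. ] [ 83.8  -1.1 136.8]
dark 309 136 [26. 27.] [ 597.4 -120.1   16. ] [ 599.6 -117.8   16.4]
dark 277 131 [26. 26.] [612.5 -41.8  16. ] [614.3 -41.9  15.1]
dark 245 125 [26. 26.] [627.8  36.9  16. ] [628.6  37.1  17.3]
dark 214 120 [25. 26.] [643.4 115.3  16. ] [643.4 116.6  18.2]
dark 305 35 [24. 25.] [ 857.3 -118.9   16. ] [ 857.8 -116.4   16.3]
elbow [650.50340239 177.62479775  37.32328166]
side
(244, 310) (array([243., 306.]), np.int32(147), array([430. , 282.9,  77.4]), np.float64(79.6))
(303, 125) (array([303., 117.]), np.int32(54), array([ 445.7, -265.9,   72. ]), np.float64(74.7))
(281, 160) (array([280., 154.]), np.int32(62), array([ 469. , -109.4,   68. ]), np.float64(70.6))
(265, 230) (array([264., 221.]), np.int32(78), array([446.9,  96.9,  64.5]), np.float64(66.7))
dark 456 242 [32. 49.] [48.5 -3.1 16. ] [74.3 41.9 72.1]
elbow [651.9651494  190.54522593  44.73524417]
```

```bash
cat > go.py <<'E'
# go.py x y z : print tool-frame shift (m) and levelling turn from current pose to world target (tcp)
import sys
from h import *
from scipy.spatial.transform import Rotation as R
o=readout.observe();Rt=R.from_rotvec(o['orientation'])
M=Rt.as_matrix()
xx=M[:,0].copy();xx[2]=0;xx/=np.linalg.norm(xx);zz=np.array([0,0,-1.]);G=np.stack([xx,np.cross(zz,xx),zz],1)
print('clock',round(o['clock'],2),'pos',np.round(o['tool_pos'],1),'x-axis',np.round(M[:,0],3),'y-axis',np.round(M[:,1],3),'open',round(o['opening'],3),'F',np.round(o['ft_force'],1))
a=list(map(float,sys.argv[1:]))
for i in range(0,len(a),3):
    print(a[i:i+3],'->',np.round(M.T@(np.array(a[i:i+3])-o['tool_pos'])/1000,4),'turn',np.round(R.from_matrix(M.T@G).as_rotvec(),4))
E
python3 - <<'E'
from meas import *
f=viewer.grab_frame('side');g=f['color'].max(2)
for s in((177,220),(198,196),(216,175),(232,156)):
    print(s,g[s[1],s[0]])
for th in(60,70):
    cs,_=cv2.findContours((g<th).astype(np.uint8),cv2.RETR_EXTERNAL,cv2.CHAIN_APPROX_NONE)
    for c in cs:
        if 200<cv2.contourArea(c)<2000:
            (x,y),ax,_=cv2.fitEllipse(c)
            print(th,round(x),round(y),np.round(ax),np.round(px2world(f,x,y,z=16),1))
E
python3 go.py 150 606 205 430 282.7 180 430 282.7 46
```

```text
(177, 220) 42
(198, 196) 44
(216, 175) 42
(232, 156) 44
60 39 255 [10. 61.] [878.6 285.5  16. ]
60 176 220 [23. 30.] [644.5 117.8  16. ]
60 197 196 [21. 28.] [629.2  39.6  16. ]
60 215 175 [19. 26.] [614.3 -38.6  16. ]
60 232 156 [17. 25.] [ 598.8 -116.6   16. ]
60 144 137 [14. 24.] [ 858.1 -114.6   16. ]
60 464 50 [48. 54.] [ -43.7 -939.3   16. ]
60 503 32 [ 7. 49.] [ -220.5 -1172.9    16. ]
70 71 364 [14. 42.] [682.5 446.4  16. ]
70 176 220 [24. 31.] [644.8 117.9  16. ]
70 197 196 [21. 29.] [629.4  39.4  16. ]
70 64 210 [ 76. 124.] [904.6 170.5  16. ]
70 44 216 [17. 73.] [938.2 196.8  16. ]
70 94 179 [16. 43.] [896.8  65.3  16. ]
70 215 175 [19. 27.] [614.1 -38.7  16. ]
70 232 155 [17. 25.] [ 599.1 -116.5   16. ]
70 144 137 [14. 24.] [ 858.4 -114.5   16. ]
70 343 78 [13. 36.] [ 372.6 -585.9   16. ]
70 247 61 [51. 66.] [ 718.5 -601.1   16. ]
70 464 50 [48. 54.] [ -43.4 -938.6   16. ]
70 503 32 [ 7. 51.] [ -219.8 -1170.3    16. ]
clock 0.3 pos [150.2 606.6 205.2] x-axis [-0.971  0.24  -0.   ] y-axis [ 0.24   0.971 -0.   ] open 1.005 F [ 0.2 -0.1  0.1]
[150.0, 606.0, 205.0] -> [ 0.0001 -0.0006  0.0002] turn [-0.0004  0.0001 -0.    ]
[430.0, 282.7, 180.0] -> [-0.3494 -0.2471  0.0254] turn [-0.0004  0.0001 -0.    ]
[430.0, 282.7, 46.0] -> [-0.3494 -0.247   0.1594] turn [-0.0004  0.0001 -0.    ]
```

```bash
python3 -m jog '-0.04 -0.028 0 0 0 0 0.2;-0.08 -0.057 0 0 0 0 0.2;-0.12 -0.085 0 0 0 0 0.2;-0.16 -0.113 0 0 0 0 0.2;-0.2 -0.141 0 0 0 0 0.2;-0.24 -0.17 0 0 0 0 0.2;-0.28 -0.198 0 0 0 0 0.2;-0.31 -0.219 0 0 0 0 0.2' 25; python3 go.py 430 282.7 130
```

```text
clock: 1.1
tool_pos: [400.2, 316.8, 205.6]
orientation: [0.383, 3.118, -0.0]
ft_force: [-0.4, 0.1, 0.2]
opening: 0.599
clock 1.1 pos [400.2 316.8 205.6] x-axis [-0.97   0.242 -0.001] y-axis [ 0.242  0.97  -0.   ] open 0.599 F [-0.4  0.1  0.2]
[430.0, 282.7, 130.0] -> [-0.0372 -0.0259  0.0756] turn [-0.0002  0.0005 -0.    ]
```

```bash
python3 -m jog '-0.0394 -0.0279 0.035 0 0 0 0.2;-0.0394 -0.0279 0.07 0 0 0 0.2;-0.0394 -0.0279 0.07 0 0 0 0.2;-0.0394 -0.0279 0.07 0 0 0 0.2' ; python3 go.py 430 282.7 45
python3 - <<'E'
from h import *
save(viewer.grab_frame('wrist'),'w1.png')
E
```

```text
clock: 1.5
tool_pos: [431.3, 280.7, 136.1]
orientation: [-0.383, -3.118, 0.001]
ft_force: [-0.2, -0.4, 0.4]
opening: 0.6
clock 1.5 pos [431.3 280.7 136.1] x-axis [-0.97   0.242  0.   ] y-axis [ 0.242  0.97  -0.001] open 0.6 F [-0.2 -0.4  0.4]
[430.0, 282.7, 45.0] -> [0.0017 0.0017 0.0911] turn [-0.001  -0.0003  0.    ]
```

View pics/w1.png

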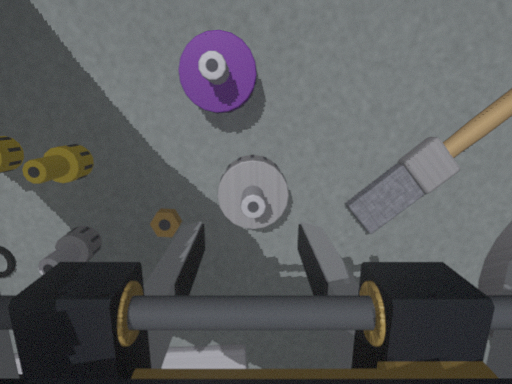

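The wrist view shows the grey drum with its stem top at (253,207), centred between the fingers at u≈251. The purple look-alike is at (218,70). I'll cast the stem pixel and go down.

```bash
python3 - <<'E'
from h import *
print(px2world(viewer.grab_frame('wrist'),253,207,z=78))
E
python3 -m jog '0.0017 0.001 0.04 0 0 0 0.2;0.0017 0.001 0.07 0 0 0 0.2;0.0017 0.001 0.09 0 0 0 0.2;0.0017 0.001 0.09 0 0 0 0.2;0.0017 0.001 0.09 0 0 0 0.2'; python3 go.py 430 282.7 45
```

```text
[430.81230967 283.00409238  78.        ]
clock: 2.1
tool_pos: [430.8, 284.4, 48.8]
orientation: [0.379, 3.116, 0.004]
ft_force: [0.4, -0.4, 0.9]
opening: 0.602
clock 2.1 pos [430.8 284.4  48.8] x-axis [-0.971  0.24  -0.002] y-axis [0.24  0.971 0.003] open 0.602 F [ 0.4 -0.4  0.9]
[430.0, 282.7, 45.0] -> [ 0.0004 -0.0018  0.0038] turn [0.0029 0.0022 0.    ]
```

```bash
python3 -m jog '0 -0.001 0.001 0 0 0 0.2;0 -0.001 0.001 0 0 0 -0.3;0 -0.001 0.001 0 0 0 -1;0 -0.001 0.001 0 0 0 -1;0 -0.001 0.001 0 0 0 -1;0 -0.001 0.001 0 0 0 -1;0 -0.001 0.001 0 0 0 -1' 30; python3 -m jog '0 0 -0.015 0 0 0 -1;0 0 -0.03 0 0 0 -1;0 0 -0.05 0 0 0 -1;0 0 -0.07 0 0 0 -1;0 0 -0.07 0 0 0 -1;0 0 -0.07 0 0 0 -1'; python3 go.py 644 116.5 120 644 116.5 65
```

```text
clock: 2.8
tool_pos: [430.5, 283.2, 47.7]
orientation: [0.379, 3.116, 0.004]
ft_force: [0.4, -0.7, -0.4]
opening: 0.21
clock: 3.4
tool_pos: [430.2, 283.0, 117.2]
orientation: [0.379, 3.116, 0.004]
ft_force: [-0.5, -0.4, -4.2]
opening: 0.206
clock 3.4 pos [430.2 283.  117.2] x-axis [-0.971  0.24  -0.002] y-axis [0.24  0.971 0.003] open 0.206 F [-0.5 -0.4 -4.2]
[644.0, 116.5, 120.0] -> [-0.2475 -0.1104 -0.0026] turn [0.0026 0.0019 0.    ]
[644.0, 116.5, 65.0] -> [-0.2474 -0.1105  0.0524] turn [0.0026 0.0019 0.    ]
```

```bash
python3 -m jog '-0.02 -0.009 0 0 0 0 -1;-0.055 -0.0245 0 0 0 0 -1;-0.095 -0.042 0 0 0 0 -1;-0.135 -0.06 0 0 0 0 -1;-0.175 -0.078 0 0 0 0 -1;-0.21 -0.094 0 0 0 0 -1;-0.235 -0.105 0 0 0 0 -1;-0.2475 -0.1105 0 0.002 0.002 0 -1';python3 -m jog '0 0 0 0 0 0 -1;0 0 0 0 0 0 -1'; python3 go.py 644 116.5 64
python3 - <<'E'
from meas import *
f=viewer.grab_frame('side');save(f,'s2.png')
f=viewer.grab_frame('wrist');save(f,'w2.png')
E
```

```text
clock: 4.2
tool_pos: [644.7, 113.8, 115.5]
orientation: [-0.383, -3.117, 0.002]
ft_force: [-0.7, 0.1, -3.4]
opening: 0.205
clock: 4.4
tool_pos: [643.6, 114.2, 114.1]
orientation: [-0.383, -3.114, 0.003]
ft_force: [-0.5, 1.4, -4.7]
opening: 0.205
clock 4.4 pos [643.6 114.2 114.1] x-axis [-0.97   0.242  0.004] y-axis [ 0.242  0.97  -0.002] open 0.205 F [-0.5  1.4 -4.7]
[644.0, 116.5, 64.0] -> [-0.      0.0024  0.0501] turn [-0.0021 -0.0035  0.    ]
```

View pics/w2.png

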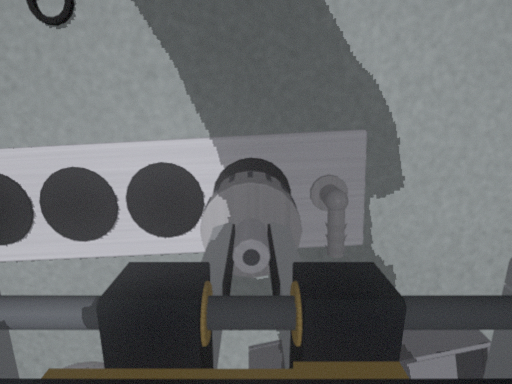

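View pics/s2.png

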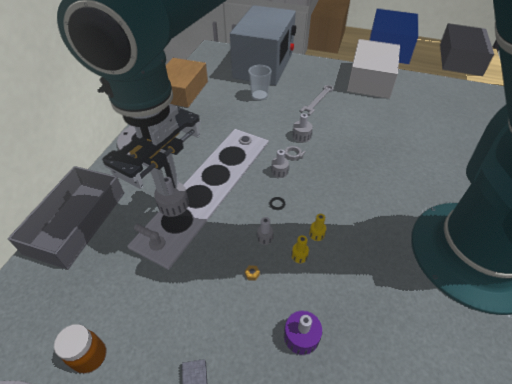

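The head hangs over the disc next to the elbow: in the wrist view its drum covers the disc at (253,185), with the elbow at (330,200). I'll lower it in steps.

```bash
python3 -m jog '0 0.002 0.015 0 -0.003 0 -1;0 0.002 0.03 0 -0.003 0 -1;0 0.002 0.04 0 -0.003 0 -1;0 0.002 0.044 0 -0.003 0 -1;0 0.002 0.044 0 -0.003 0 -1;0 0.002 0.044 0 -0.003 0 -1'; python3 go.py 644 116.5 64
python3 - <<'E'
from h import *
f=viewer.grab_frame('wrist');save(f,'w3.png')
g=f['color'].max(2)
for th in(55,):
    cs,_=cv2.findContours((g<th).astype(np.uint8),cv2.RETR_EXTERNAL,cv2.CHAIN_APPROX_NONE)
    for c in cs:
        if 1500<cv2.contourArea(c)<15000:
            (x,y),ax,_=cv2.fitEllipse(c);print(round(x),round(y),np.round(ax),np.round(px2world(f,x,y,z=16),1))
E
```

```text
clock: 5.1
tool_pos: [644.2, 117.0, 71.4]
orientation: [0.381, 3.118, -0.002]
ft_force: [0.3, -0.3, -3.1]
opening: 0.204
clock 5.1 pos [644.2 117.   71.4] x-axis [-0.971  0.241 -0.001] y-axis [ 0.241  0.971 -0.001] open 0.204 F [ 0.3 -0.3 -3.1]
[644.0, 116.5, 64.0] -> [ 0.0001 -0.0005  0.0074] turn [-0.001   0.0007 -0.    ]
302 381 [   4. 1239.] [812.5 122.1  16. ]
159 320 [111. 125.] [720.7  16.6  16. ]
344 315 [113. 125.] [754.1 171.4  16. ]
```

```bash
python3 -m jog '0 0 0.003 0 0 0 -1;0 0 0.005 0 0 0 -1;0 0 0.006 0 0 0 -1;0 0 0.006 0 0 0 -1'; python3 -m jog '0 0 0.001 0 0 0 -1;0 0 0.002 0 0 0 -1;0 0 0.002 0 0 0 -1'
```

```text
clock: 5.55
tool_pos: [644.3, 117.0, 65.4]
orientation: [0.381, 3.118, -0.002]
ft_force: [0.3, -1.1, -3.7]
opening: 0.209
clock: 5.85
tool_pos: [644.4, 116.9, 63.8]
orientation: [0.381, 3.117, -0.002]
ft_force: [-2.8, -0.7, 3.9]
opening: 0.205
```

View pics/w3.png

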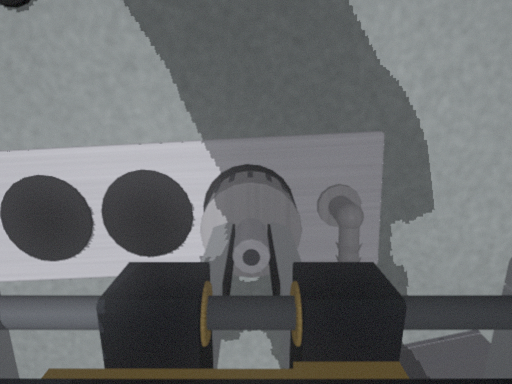

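Contact at z = 63.8, as expected: the force changed sign. I'll let go and go up.

```bash
python3 -m jog '0 0 0 0 0 0 -0.4;0 0 0 0 0 0 0;0 0 0 0 0 0 0.2;0 0 -0.02 0 0 0 0.2;0 0 -0.05 0 0 0 0.2;0 0 -0.09 0 0 0 0.2;0 0 -0.1 0 0 0 0.2;0 0 -0.1 0 0 0 0.2'; python3 go.py 443.6 -266 160
python3 - <<'E'
from h import *
f=viewer.grab_frame('wrist');save(f,'w4.png')
g=f['color'].max(2)
E
```

```text
clock: 6.65
tool_pos: [645.2, 117.2, 165.5]
orientation: [0.381, 3.115, 0.0]
ft_force: [-1.0, 0.3, -0.2]
opening: 0.597
clock 6.65 pos [645.2 117.2 165.5] x-axis [-0.971  0.241 -0.004] y-axis [0.241 0.971 0.001] open 0.597 F [-1.   0.3 -0.2]
[443.6, -266.0, 160.0] -> [ 0.1033 -0.4205  0.0048] turn [0.0007 0.0038 0.    ]
```

View pics/w4.png

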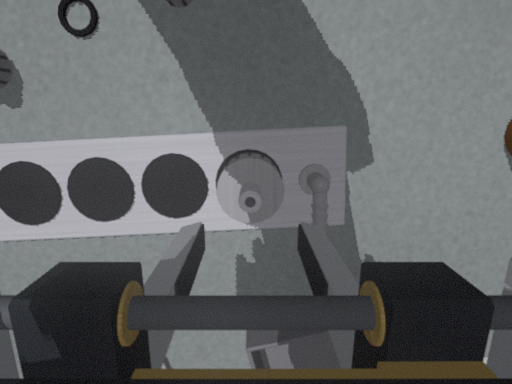

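The 64 head stands on the disc at (250,185), with its stem top at (250,202). I'll check it against the discs in this frame and move to head_54.

```bash
python3 - <<'E'
from h import *
f=viewer.grab_frame('wrist')
print(px2world(f,250,202,z=94))
g=f['color'].max(2)[120:230,:230]
cs,_=cv2.findContours((g<75).astype(np.uint8),cv2.RETR_EXTERNAL,cv2.CHAIN_APPROX_NONE)
for c in cs:
    if cv2.contourArea(c)>1000:
        (x,y),ax,_=cv2.fitEllipse(c);print(x,y+120,ax,px2world(f,x,y+120,z=16))
E
python3 -m jog '0.005 -0.02 0 0 0 0 0.2;0.015 -0.06 0 0 0 0 0.2;0.026 -0.105 0 0 0 0 0.2;0.038 -0.15 0 0 0 0 0.2;0.049 -0.195 0 0 0 0 0.2;0.06 -0.24 0 0 0 0 0.2;0.071 -0.285 0 0 0 0 0.2;0.082 -0.33 0 0 0 0 0.2';python3 go.py 443.6 -266 150
```

```text
[641.98500523 116.53767235  94.        ]
28.303390502929688 194.3611831665039 (57.59317398071289, 67.0915756225586) [ 597.44629894 -117.71531228   16.        ]
100.34942626953125 190.4446029663086 (59.459815979003906, 67.51441955566406) [612.05316944 -40.97425589  16.        ]
174.46499633789062 186.7566146850586 (61.206851959228516, 65.66806030273438) [627.28961335  37.1302454   16.        ]
clock: 7.55
tool_pos: [482.9, -184.7, 161.8]
orientation: [-0.381, -3.116, 0.002]
ft_force: [1.0, -0.7, -0.1]
opening: 0.598
clock 7.55 pos [ 482.9 -184.7  161.8] x-axis [-0.971  0.241  0.002] y-axis [ 0.241  0.971 -0.001] open 0.598 F [ 1.  -0.7 -0.1]
[443.6, -266.0, 150.0] -> [ 0.0185 -0.0884  0.0119] turn [-0.0014 -0.0019  0.    ]
```

```bash
python3 -m jog '0.009 -0.045 0.005 0 0 0 0.2;0.016 -0.078 0.015 0 0 0 0.2;0.0185 -0.0885 0.03 0 0 0 0.2;0.0185 -0.0885 0.03 0 0 0 0.2;0.0185 -0.0885 0.03 0 0 0 0.2'; python3 go.py 443.6 -266 43;python3 - <<'E'
from h import *
f=viewer.grab_frame('wrist');save(f,'w5.png')
E
```

```text
clock: 8.05
tool_pos: [443.4, -265.3, 131.2]
orientation: [-0.38, -3.115, 0.001]
ft_force: [-0.2, -0.5, -0.6]
opening: 0.6
clock 8.05 pos [ 443.4 -265.3  131.2] x-axis [-0.971  0.241  0.004] y-axis [ 0.241  0.971 -0.001] open 0.6 F [-0.2 -0.5 -0.6]
[443.6, -266.0, 43.0] -> [-0.0007 -0.0005  0.0882] turn [-0.0011 -0.0039  0.    ]
```

View pics/w5.png

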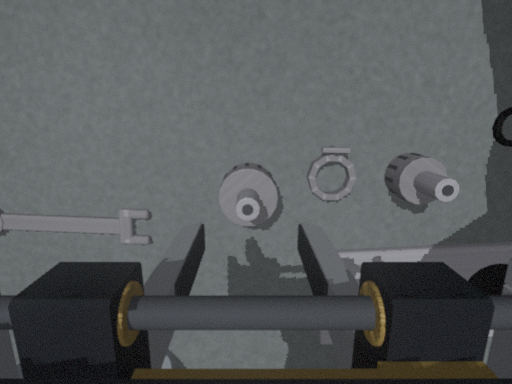

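Head_54's stem top is at (248,209), between the fingers. Head_44's stem is at (447,189), and the clamp ring at (332,176) is low and clear of the jaws.

```bash
python3 - <<'E'
from h import *
f=viewer.grab_frame('wrist')
print(px2world(f,248,209,z=74),px2world(f,447,189,z=70))
E
python3 -m jog '0.001 0 0.03 0 -0.003 0 0.2;0.001 -0.0005 0.06 0 -0.003 0 0.2;0.001 -0.0005 0.082 0 -0.003 0 0.2;0.001 -0.0005 0.087 0 -0.003 0 0.2;0.001 -0.0005 0.087 0 -0.003 0 0.2;0.001 -0.0005 0.087 0 -0.003 0 0.2'; python3 go.py 442.5 -266 44
```

```text
[ 443.27497808 -267.73482656   74.        ] [ 466.01032028 -112.06870687   70.        ]
clock: 8.75
tool_pos: [443.8, -265.4, 46.2]
orientation: [0.377, 3.117, -0.002]
ft_force: [0.0, -1.1, 0.5]
opening: 0.6
clock 8.75 pos [ 443.8 -265.4   46.2] x-axis [-0.971  0.239 -0.002] y-axis [ 0.239  0.971 -0.001] open 0.6 F [ 0.  -1.1  0.5]
[442.5, -266.0, 44.0] -> [ 0.0011 -0.0009  0.0022] turn [-0.0013  0.0024 -0.    ]
```

```bash
python3 -m jog '0 -0.001 0.002 0 0 0 0.2;0 -0.001 0.002 0 0 0 -0.3;0 -0.001 0.002 0 0 0 -1;0 -0.001 0.002 0 0 0 -1;0 -0.001 0.002 0 0 0 -1;0 -0.001 0.002 0 0 0 -1;0 -0.001 0.002 0 0 0 -1' 30; python3 -m jog '0 0 -0.015 0 0 0 -1;0 0 -0.04 0 0 0 -1;0 0 -0.07 0 0 0 -1;0 0 -0.09 0 0 0 -1;0 0 -0.1 0 0 0 -1;0 0 -0.1 0 0 0 -1;0 0 -0.1 0 0 0 -1'; python3 go.py 628 37.7 144
```

```text
clock: 9.45
tool_pos: [443.4, -266.4, 44.1]
orientation: [0.378, 3.117, -0.002]
ft_force: [-0.5, -0.6, -1.3]
opening: 0.205
clock: 10.15
tool_pos: [442.9, -265.8, 143.1]
orientation: [0.377, 3.118, -0.002]
ft_force: [-0.3, -0.8, -3.9]
opening: 0.208
clock 10.15 pos [ 442.9 -265.8  143.1] x-axis [-0.971  0.239 -0.001] y-axis [ 0.239  0.971 -0.001] open 0.208 F [-0.3 -0.8 -3.9]
[628.0, 37.7, 144.0] -> [-0.1074  0.3389 -0.0011] turn [-0.001  0.001 -0.   ]
```

```bash
python3 -m jog '-0.006 0.02 0 0 0 0 -1;-0.019 0.06 0 0 0 0 -1;-0.033 0.105 0 0 0 0 -1;-0.048 0.15 0 0 0 0 -1;-0.062 0.195 0 0 0 0 -1;-0.076 0.24 0 0 0 0 -1;-0.089 0.28 0 0 0 0 -1;-0.1 0.315 0 0 0 0 -1'; python3 go.py 628 37.7 144
```

```text
clock: 10.95
tool_pos: [615.3, 18.7, 141.1]
orientation: [-0.375, -3.118, 0.002]
ft_force: [0.4, -0.7, -3.2]
opening: 0.209
clock 10.95 pos [615.3  18.7 141.1] x-axis [-0.971  0.237  0.001] y-axis [ 0.237  0.971 -0.001] open 0.209 F [ 0.4 -0.7 -3.2]
[628.0, 37.7, 144.0] -> [-0.0078  0.0215 -0.0029] turn [-0.0014 -0.0012  0.    ]
```

```bash
python3 -m jog '-0.005 0.017 0 0 0 0 -1;-0.0074 0.024 0 0 0 0 -1;-0.0074 0.024 0 0 0 0 -1;-0.0074 0.024 0 0 0 0 -1'; python3 go.py 628 37.7 68 628 37.7 60
```

```text
clock: 11.35
tool_pos: [627.6, 38.4, 140.7]
orientation: [-0.378, -3.117, 0.003]
ft_force: [0.1, -0.3, -4.0]
opening: 0.209
clock 11.35 pos [627.6  38.4 140.7] x-axis [-0.971  0.239  0.002] y-axis [ 0.239  0.971 -0.002] open 0.209 F [ 0.1 -0.3 -4. ]
[628.0, 37.7, 68.0] -> [-0.0007 -0.0004  0.0727] turn [-0.0023 -0.0018  0.    ]
[628.0, 37.7, 60.0] -> [-0.0007 -0.0004  0.0807] turn [-0.0023 -0.0018  0.    ]
```

```bash
python3 -m jog '0 0 0.02 -0.002 -0.002 0 -1;0 0 0.045 -0.002 -0.002 0 -1;-0.0005 0 0.063 -0.002 -0.002 0 -1;-0.0005 0 0.072 -0.002 -0.002 0 -1;-0.0005 0 0.075 -0.002 -0.002 0 -1;-0.0005 0 0.075 -0.002 -0.002 0 -1;-0.0005 0 0.075 -0.002 -0.002 0 -1'; python3 go.py 628 37.7 60
```

```text
clock: 12.05
tool_pos: [628.4, 37.9, 66.6]
orientation: [0.379, 3.117, -0.0]
ft_force: [0.3, -0.5, -1.7]
opening: 0.209
clock 12.05 pos [628.4  37.9  66.6] x-axis [-0.971  0.239 -0.001] y-axis [0.239 0.971 0.   ] open 0.209 F [ 0.3 -0.5 -1.7]
[628.0, 37.7, 60.0] -> [ 0.0003 -0.0003  0.0066] turn [0.0001 0.0014 0.    ]
```

```bash
python3 -m jog '0 0 0.003 0 0 0 -1;0 0 0.005 0 0 0 -1;0 0 0.005 0 0 0 -1;0 0 0.005 0 0 0 -1'; python3 -m jog '0 0 0.001 0 0 0 -1;0 0 0.002 0 0 0 -1;0 0 0.002 0 0 0 -1'
```

```text
clock: 12.45
tool_pos: [628.3, 37.9, 61.7]
orientation: [0.379, 3.117, -0.0]
ft_force: [-0.7, 0.2, -2.4]
opening: 0.204
clock: 12.75
tool_pos: [628.5, 37.9, 60.0]
orientation: [0.379, 3.117, 0.0]
ft_force: [-2.6, -0.6, 4.2]
opening: 0.208
```

Contact. I'll release and lift.

```bash
python3 -m jog '0 0 0 0 0 0 -0.4;0 0 0 0 0 0 0;0 0 0 0 0 0 0.2;0 0 -0.02 0 0 0 0.2;0 0 -0.05 0 0 0 0.2;0 0 -0.09 0 0 0 0.2;0 0 -0.1 0 0 0 0.2;0 0 -0.1 0 0 0 0.2'; python3 go.py 466.3 -111.2 130
python3 - <<'E'
from h import *
f=viewer.grab_frame('wrist');save(f,'w6.png')
E
```

```text
clock: 13.55
tool_pos: [629.2, 38.0, 161.6]
orientation: [0.378, 3.114, 0.001]
ft_force: [0.6, -0.0, 0.2]
opening: 0.6
clock 13.55 pos [629.2  38.  161.6] x-axis [-0.971  0.239 -0.004] y-axis [0.239 0.971 0.002] open 0.6 F [ 0.6 -0.   0.2]
[466.3, -111.2, 130.0] -> [ 0.1226 -0.1839  0.0308] turn [0.0015 0.0045 0.    ]
```

View pics/w6.png

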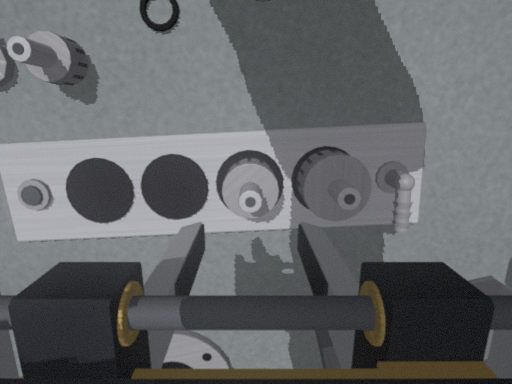

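Both placed heads are upright and centred: 54 at (250,185) and 64 at (335,182), the latter beside the elbow. Next is head_44.

```bash
python3 -m jog '0.01 -0.015 0 0 0 0 0.2;0.03 -0.045 0 0 0 0 0.2;0.055 -0.082 0 0 0 0 0.2;0.08 -0.12 0.005 0 0 0 0.2;0.103 -0.155 0.015 0 0 0 0.2;0.119 -0.178 0.025 0 0 0 0.2;0.1226 -0.184 0.03 0.001 0.004 0 0.2;0.1226 -0.184 0.03 0.001 0.004 0 0.2'; python3 -m jog '0 0 0 0 0 0 0.2;0 0 0 0 0 0 0.2'; python3 go.py 466.3 -111.2 40;python3 - <<'E'
from h import *
f=viewer.grab_frame('wrist');save(f,'w7.png')
E
```

```text
clock: 14.4
tool_pos: [464.3, -111.6, 128.2]
orientation: [-0.38, -3.114, 0.001]
ft_force: [0.3, -0.8, 0.0]
opening: 0.6
clock: 14.6
tool_pos: [465.0, -110.8, 128.0]
orientation: [-0.378, -3.114, 0.001]
ft_force: [0.7, 0.7, -0.7]
opening: 0.603
clock 14.6 pos [ 465.  -110.8  128. ] x-axis [-0.971  0.239  0.005] y-axis [ 0.239  0.971 -0.001] open 0.603 F [ 0.7  0.7 -0.7]
[466.3, -111.2, 40.0] -> [-0.0018  0.0001  0.088 ] turn [-0.001  -0.0045  0.    ]
```

View pics/w7.png

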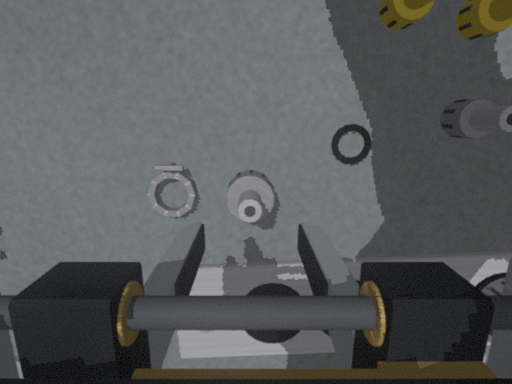

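Head_44's stem is at (250,210), centred between the fingers, and the clamp ring and O-ring are clear. I'll go down.

```bash
python3 -m jog '-0.001 0 0.03 -0.001 -0.004 0 0.2;-0.001 0 0.06 -0.001 -0.004 0 0.2;-0.001 0 0.082 -0.001 -0.004 0 0.2;-0.001 0 0.089 -0.001 -0.004 0 0.2;-0.001 0 0.089 -0.001 -0.004 0 0.2;-0.001 0 0.089 -0.001 -0.004 0 0.2'; python3 go.py 466.3 -111.2 40
```

```text
clock: 15.25
tool_pos: [466.2, -111.1, 40.0]
orientation: [0.378, 3.118, 0.0]
ft_force: [0.2, -0.5, 0.1]
opening: 0.599
clock 15.25 pos [ 466.2 -111.1   40. ] x-axis [-0.971  0.239 -0.001] y-axis [0.239 0.971 0.   ] open 0.599 F [ 0.2 -0.5  0.1]
[466.3, -111.2, 40.0] -> [-0.0001 -0.0001  0.    ] turn [0.0001 0.0007 0.    ]
```

```bash
python3 -m jog '0 0 0 0 0 0 0;0 0 0 0 0 0 -0.3;0 0 0 0 0 0 -1;0 0 0 0 0 0 -1;0 0 0 0 0 0 -1;0 0 0 0 0 0 -1;0 0 0 0 0 0 -1' 30; python3 -m jog '0 0 -0.015 0 0 0 -1;0 0 -0.04 0 0 0 -1;0 0 -0.07 0 0 0 -1;0 0 -0.09 0 0 0 -1;0 0 -0.1 0 0 0 -1;0 0 -0.1 0 0 0 -1;0 0 -0.1 0 0 0 -1'; python3 go.py 613 -40.5 140
```

```text
clock: 15.95
tool_pos: [466.2, -111.1, 40.0]
orientation: [0.378, 3.118, 0.0]
ft_force: [-0.1, 0.2, 0.3]
opening: 0.205
clock: 16.65
tool_pos: [465.7, -110.9, 139.1]
orientation: [-0.378, -3.118, -0.0]
ft_force: [-0.1, 1.1, -1.7]
opening: 0.206
clock 16.65 pos [ 465.7 -110.9  139.1] x-axis [-0.971  0.239  0.   ] y-axis [0.239 0.971 0.   ] open 0.206 F [-0.1  1.1 -1.7]
[613.0, -40.5, 140.0] -> [-0.1262  0.1036 -0.0009] turn [ 0.0001 -0.0003 -0.    ]
```

```bash
python3 -m jog '-0.012 0.01 0 0 0 0 -1;-0.035 0.029 0 0 0 0 -1;-0.06 0.049 0 0 0 0 -1;-0.085 0.07 0 0 0 0 -1;-0.107 0.088 0 0 0 0 -1;-0.12 0.0985 0 0 0 0 -1;-0.1262 0.1036 0 0 0 0 -1;-0.1262 0.1036 0 0 0 0 -1';python3 -m jog '0 0 0 0 0 0 -1;0 0 0 0 0 0 -1'; python3 go.py 613 -40.5 60 613 -40.5 56
```

```text
clock: 17.45
tool_pos: [613.1, -40.0, 137.8]
orientation: [-0.377, -3.117, 0.0]
ft_force: [-0.5, 1.2, -2.4]
opening: 0.204
clock: 17.65
tool_pos: [612.4, -40.4, 137.5]
orientation: [-0.377, -3.116, 0.001]
ft_force: [0.2, -1.3, -3.0]
opening: 0.207
clock 17.65 pos [612.4 -40.4 137.5] x-axis [-0.971  0.239  0.002] y-axis [ 0.239  0.971 -0.001] open 0.207 F [ 0.2 -1.3 -3. ]
[613.0, -40.5, 60.0] -> [-0.0008  0.0001  0.0775] turn [-0.0006 -0.0024  0.    ]
[613.0, -40.5, 56.0] -> [-0.0008  0.0001  0.0815] turn [-0.0006 -0.0024  0.    ]
```

```bash
python3 -m jog '0 0 0.02 -0.001 -0.002 0 -1;0 0 0.045 -0.001 -0.002 0 -1;-0.0005 0 0.063 -0.001 -0.002 0 -1;-0.0005 0 0.073 -0.001 -0.002 0 -1;-0.0005 0 0.077 -0.001 -0.002 0 -1;-0.0005 0 0.077 -0.001 -0.002 0 -1;-0.0005 0 0.077 -0.001 -0.002 0 -1'; python3 -m jog '0 0 0.002 0 0 0 -1;0 0 0.004 0 0 0 -1;0 0 0.004 0 0 0 -1'; python3 go.py 613 -40.5 56
```

```text
clock: 18.35
tool_pos: [613.1, -40.6, 61.4]
orientation: [0.378, 3.118, 0.001]
ft_force: [0.2, -0.8, -2.6]
opening: 0.205
clock: 18.65
tool_pos: [613.1, -40.6, 57.4]
orientation: [0.378, 3.118, 0.001]
ft_force: [0.0, -0.1, -1.8]
opening: 0.207
clock 18.65 pos [613.1 -40.6  57.4] x-axis [-0.971  0.239 -0.001] y-axis [0.239 0.971 0.001] open 0.207 F [ 0.  -0.1 -1.8]
[613.0, -40.5, 56.0] -> [0.0001 0.0001 0.0014] turn [0.0007 0.0006 0.    ]
```

```bash
python3 -m jog '0 0 0.001 0 0 0 -1;0 0 0.0017 0 0 0 -1;0 0 0.0017 0 0 0 -1'
```

```text
clock: 18.95
tool_pos: [613.2, -40.7, 56.0]
orientation: [0.378, 3.118, 0.001]
ft_force: [-1.9, -0.2, 3.1]
opening: 0.208
```

```bash
python3 -m jog '0 0 0 0 0 0 -0.4;0 0 0 0 0 0 0;0 0 0 0 0 0 0.2;0 0 -0.02 0 0 0 0.2;0 0 -0.05 0 0 0 0.2;0 0 -0.09 0 0 0 0.2;0 0 -0.1 0 0 0 0.2;0 0 -0.1 0 0 0 0.2'; python3 go.py 443.5 96.2 130
python3 - <<'E'
from h import *
f=viewer.grab_frame('wrist');save(f,'w8.png')
E
```

```text
clock: 19.75
tool_pos: [614.0, -40.7, 157.5]
orientation: [0.377, 3.115, 0.002]
ft_force: [-0.4, 0.8, -0.1]
opening: 0.597
clock 19.75 pos [614.  -40.7 157.5] x-axis [-0.971  0.239 -0.004] y-axis [0.239 0.971 0.002] open 0.597 F [-0.4  0.8 -0.1]
[443.5, 96.2, 130.0] -> [0.1983 0.0922 0.0269] turn [0.0017 0.0036 0.    ]
```

View pics/w8.png

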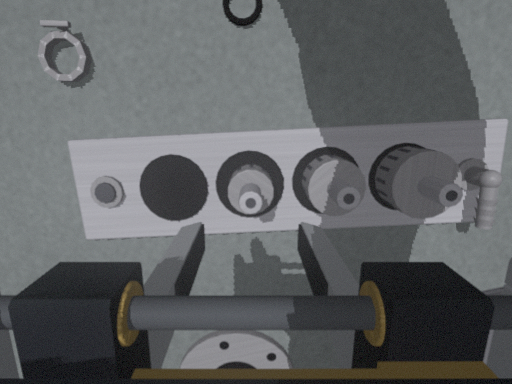

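Three heads stand in order at (250,185), (332,182) and (415,180). The last disc, at (174,187), is free. Next is head_34.

```bash
python3 -m jog '0.018 0.009 0 0 0 0 0.2;0.05 0.023 0 0 0 0 0.2;0.09 0.042 0 0 0 0 0.2;0.13 0.06 0.005 0 0 0 0.2;0.165 0.077 0.015 0 0 0 0.2;0.19 0.088 0.023 0 0 0 0.2;0.198 0.092 0.027 0.001 0.003 0 0.2;0.198 0.092 0.027 0.001 0.003 0 0.2'; python3 -m jog '0 0 0 0 0 0 0.2;0 0 0 0 0 0 0.2'; python3 go.py 443.5 96.2 36;python3 - <<'E'
from h import *
f=viewer.grab_frame('wrist');save(f,'w9.png')
E
```

```text
clock: 20.6
tool_pos: [441.8, 96.5, 127.5]
orientation: [-0.375, -3.116, 0.001]
ft_force: [1.1, -0.5, 0.4]
opening: 0.598
clock: 20.8
tool_pos: [442.5, 95.7, 127.4]
orientation: [-0.377, -3.115, 0.002]
ft_force: [-0.7, 0.5, -0.9]
opening: 0.599
clock 20.8 pos [442.5  95.7 127.4] x-axis [-0.971  0.238  0.004] y-axis [ 0.238  0.971 -0.001] open 0.599 F [-0.7  0.5 -0.9]
[443.5, 96.2, 36.0] -> [-0.0012  0.0008  0.0914] turn [-0.0014 -0.0035  0.    ]
```

View pics/w9.png

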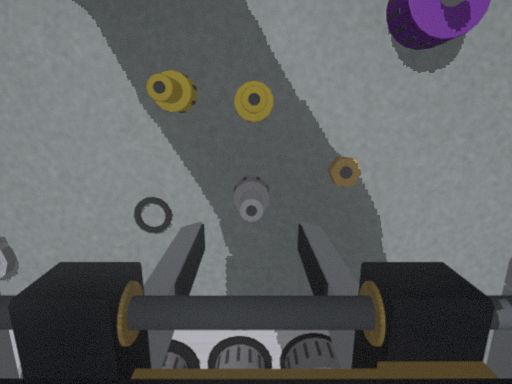

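Head_34's stem is at (252,210), centred. The yellow look-alikes, the O-ring and the brass nut are clear of the jaws.

```bash
python3 -m jog '-0.001 0.0005 0.03 -0.001 -0.003 0 0.2;-0.001 0.0005 0.06 -0.001 -0.003 0 0.2;-0.001 0.0005 0.084 -0.001 -0.003 0 0.2;-0.001 0.0005 0.092 -0.001 -0.003 0 0.2;-0.001 0.0005 0.092 -0.001 -0.003 0 0.2;-0.001 0.0005 0.092 -0.001 -0.003 0 0.2'; python3 -m jog '0 0 0 0 0 0 0;0 0 0 0 0 0 -0.3;0 0 0 0 0 0 -1;0 0 0 0 0 0 -1;0 0 0 0 0 0 -1;0 0 0 0 0 0 -1;0 0 0 0 0 0 -1' 30
```

```text
clock: 21.45
tool_pos: [443.9, 95.9, 36.3]
orientation: [0.378, 3.118, 0.0]
ft_force: [0.2, -1.0, 0.5]
opening: 0.601
clock: 22.15
tool_pos: [444.0, 95.9, 36.3]
orientation: [0.378, 3.118, 0.0]
ft_force: [-0.1, 0.9, 2.7]
opening: 0.209
```

```bash
python3 -m jog '0 0 -0.015 0 0 0 -1;0 0 -0.04 0 0 0 -1;0 0 -0.07 0 0 0 -1;0 0 -0.09 0 0 0 -1;0 0 -0.1 0 0 0 -1;0 0 -0.1 0 0 0 -1;0 0 -0.1 0 0 0 -1'; python3 go.py 470 -118 137 598 -118.3 137
```

```text
clock: 22.85
tool_pos: [443.5, 95.8, 135.5]
orientation: [-0.378, -3.119, 0.0]
ft_force: [0.1, 0.2, -1.2]
opening: 0.206
clock 22.85 pos [443.5  95.8 135.5] x-axis [-0.971  0.239  0.   ] y-axis [ 0.239  0.971 -0.   ] open 0.206 F [ 0.1  0.2 -1.2]
[470.0, -118.0, 137.0] -> [-0.0767 -0.2013 -0.0014] turn [-0.0002 -0.0003  0.    ]
[598.0, -118.3, 137.0] -> [-0.2011 -0.1711 -0.0015] turn [-0.0002 -0.0003  0.    ]
```

```bash
python3 -m jog '-0.018 -0.016 0 0 0 0 -1;-0.05 -0.042 0 0 0 0 -1;-0.085 -0.072 0 0 0 0 -1;-0.12 -0.102 0 0 0 0 -1;-0.155 -0.132 0 0 0 0 -1;-0.18 -0.153 0 0 0 0 -1;-0.195 -0.166 0 0 0 0 -1;-0.201 -0.171 0 0 0 0 -1';python3 -m jog '0 0 0 0 0 0 -1;0 0 0 0 0 0 -1;0 0 0 0 0 0 -1'; python3 go.py 598 -118.3 58 598 -118.3 52.3
```

```text
clock: 23.65
tool_pos: [597.7, -120.2, 133.6]
orientation: [-0.381, -3.116, 0.002]
ft_force: [-0.6, -0.3, -0.8]
opening: 0.209
clock: 23.95
tool_pos: [597.3, -119.0, 133.4]
orientation: [-0.379, -3.116, 0.001]
ft_force: [0.7, 0.2, -0.9]
opening: 0.207
clock 23.95 pos [ 597.3 -119.   133.4] x-axis [-0.971  0.24   0.003] y-axis [ 0.24   0.971 -0.001] open 0.207 F [ 0.7  0.2 -0.9]
[598.0, -118.3, 58.0] -> [-0.0007  0.0009  0.0754] turn [-0.0012 -0.003   0.    ]
[598.0, -118.3, 52.3] -> [-0.0008  0.001   0.0811] turn [-0.0012 -0.003   0.    ]
```

```bash
python3 -m jog '-0.0005 0.0005 0.02 -0.001 -0.002 0 -1;-0.0005 0.0005 0.045 -0.001 -0.002 0 -1;-0.0005 0.0005 0.063 -0.001 -0.002 0 -1;-0.0005 0.0005 0.073 -0.001 -0.002 0 -1;-0.0005 0.0005 0.077 -0.001 -0.002 0 -1;-0.0005 0.0005 0.077 -0.001 -0.002 0 -1;-0.0005 0.0005 0.077 -0.001 -0.002 0 -1'; python3 -m jog '0 0 0.002 0 0 0 -1;0 0 0.0035 0 0 0 -1;0 0 0.0035 0 0 0 -1'; python3 go.py 598 -118.3 52.3
```

```text
clock: 24.65
tool_pos: [598.1, -118.6, 57.2]
orientation: [0.379, 3.118, 0.0]
ft_force: [0.6, -0.3, -0.9]
opening: 0.21
clock: 24.95
tool_pos: [598.1, -118.6, 53.8]
orientation: [0.379, 3.118, 0.0]
ft_force: [-0.7, -0.0, -1.1]
opening: 0.204
clock 24.95 pos [ 598.1 -118.6   53.8] x-axis [-0.971  0.24  -0.   ] y-axis [0.24  0.971 0.   ] open 0.204 F [-0.7 -0.  -1.1]
[598.0, -118.3, 52.3] -> [0.0002 0.0003 0.0015] turn [0.0001 0.0002 0.    ]
```

```bash
python3 -m jog '0 0 0.001 0 0 0 -1;0 0 0.0018 0 0 0 -1;0 0 0.0018 0 0 0 -1'
```

```text
clock: 25.25
tool_pos: [598.3, -118.7, 52.4]
orientation: [0.379, 3.118, 0.0]
ft_force: [-2.0, -0.0, 5.2]
opening: 0.206
```

Contact. I'll release, lift, and back toward the robot so the cameras can see the row.

```bash
python3 -m jog '0 0 0 0 0 0 -0.4;0 0 0 0 0 0 0;0 0 0 0 0 0 0.2;0 0 -0.02 0 0 0 0.2;0 0 -0.05 0 0 0 0.2;0 0 -0.09 0 0 0 0.2;0 0 -0.12 0 0 0 0.2;0 0 -0.15 0 0 0 0.2'; python3 -m jog '0.03 0 0 0 0 0 0.2;0.07 -0.01 0 0 0 0 0.2;0.11 -0.04 0 0 0 0 0.2;0.14 -0.08 0 0 0 0 0.2;0.16 -0.12 0 0 0 0 0.2;0.16 -0.15 0 0 0 0 0.2;0.16 -0.16 0 0 0 0 0.2;0.16 -0.16 0 0 0 0 0.2'
python3 - <<'E'
from meas import *
f=viewer.grab_frame('side');save(f,'s10.png')
f=viewer.grab_frame('top');save(f,'t10.png')
for o in stems(f,[(260,125)],75): print(o)
print(np.round(readout.observe()['tool_pos']))
E
```

```text
clock: 26.05
tool_pos: [598.1, -118.7, 203.9]
orientation: [0.379, 3.118, 0.0]
ft_force: [0.2, -0.4, 0.2]
opening: 0.597
clock: 26.85
tool_pos: [404.2, -236.6, 203.7]
orientation: [0.382, 3.117, -0.0]
ft_force: [0.5, 0.1, 1.1]
opening: 0.6
(array([210., 117.]), np.int32(466), array([641.9, 117.1,  94.5]), np.float64(97.5))
(array([242., 120.]), np.int32(87), array([625.8,  38.9,  90.3]), np.float64(93.0))
(array([277., 126.]), np.int32(78), array([611.3, -40. ,  86.3]), np.float64(89.9))
(array([311., 131.]), np.int32(80), array([ 596.8, -117.9,   81.8]), np.float64(85.0))
[ 405. -235.  203.]
```

View pics/t10.png

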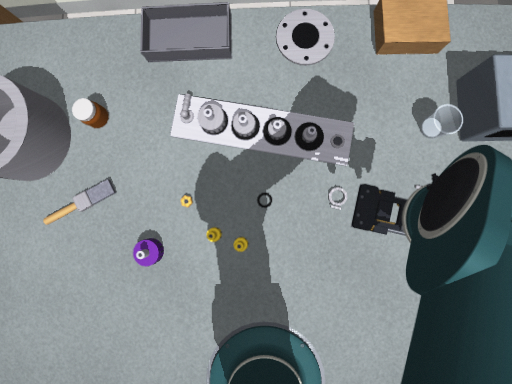

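View pics/s10.png

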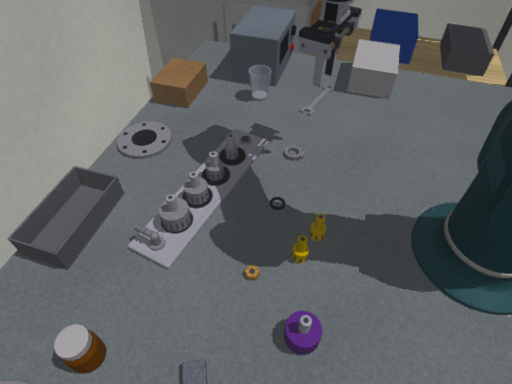

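Both pictures show four upright heads on the discs, widest at the elbow. The stem tops, measured in the top view at (210,117) to (311,131), lie within about 3 mm of the disc centres and at the right heights (94/90/86/82 mm). The arm is clear, so I'm handing in.

```bash
python3 -m jog '0 0 0 0 0 0 0.2;0 0 0 0 0 0 0.2'; python3 -c "
from cell import env
print(env.finish_job())"
```

```text
clock: 27.15
tool_pos: [405.5, -233.7, 203.3]
orientation: [0.375, 3.119, 0.001]
ft_force: [0.7, 0.1, -0.1]
opening: 0.602
the job is handed in; nothing more can be done
None
```

All four mixing heads are standing upright on the discs and released. They run 64, 54, 44, 34 from the elbow outward. I handed the job in at about 27 s of the 93 s allowed; the hand-in reports no verdict.

- **Placement:** in the final top view, each stem top is within about 3 mm of its disc centre, against the 13 mm allowed. The top heights of 94.5, 90.3, 86.3 and 81.8 mm match the 94, 90, 86 and 82 mm expected.
- **Set-down and clearance:** I lowered each head until the wrist force showed contact, then opened the gripper. The arm was clear of everything at hand-in, and I saw no drops or knocks.
- **Disagreement:** the top and side cameras differed by 1–5 mm in absolute position, mainly in x for the farther heads. I used averages of the two, and the wrist camera agreed with them to about 2 mm.

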